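Drop the eccentric stop and bring the tail slide up to the blank

ROBOT

A 7-joint arm with a two-finger parallel gripper is mounted at the origin on the work surface. World frame = base frame: x ahead of the robot, y to its left, z up, the work surface at z = 0. Lengths are in mm, angles in degrees, forces in N, time in s.
With the tool pointing down it reaches from about 350 to 900 mm from the base axis. Payload 19.9 kg.
Tool frame: the origin (TCP) lies between the finger pads; the fingertips stand 8 mm ahead of it and the grasp point (between the pads) lies 11 mm behind it (ctrl.tcp_to_tips is the distance from the TCP to the fingertips, in mm); z points along the fingers, y is the line along which they close (so a half turn about z gives the same grasp; the last joint's range is limited). The gripper opens to 94 mm and grips with 3 to 60 N. Pads are 16 mm wide; open, the fingers measure 119 mm over their backs; the gripper's body (75 mm by 177 mm) begins 78 mm behind the grasp point.
Start: joints at [-69.872, 23.915, -0.59, 92.452, 0.269, 63.638, -3.037], TCP at [239.223, 577.383, 213.425] pointing down, gripper open.
Joint ranges: [-161.28, 161.28], [-22.2, 115.67], [-73.04, 71.86], [3.21, 147.25], [-68.34, 248.33], [10.77, 114.83], [-161.83, 161.83]. Speed limits (degrees/s): [108.29, 108.29, 136.94, 136.94, 172.46, 172.46, 172.46].

INTERFACE

Orientations are given as a 3x3 rotation matrix whose columns are the frame's x, y, z axes.
In Python, from station import ctrl gives the robot as it stands. The module is installed in compiled form; this text tells all that it offers.
- The arm moves only by the tool apply_moves, never from a script. Its argument "plan" is one flat list of numbers, 7 for each row, row after row: the closure, from 0 (fully open) to 1 (shut), then the shift along the world's x, y, z in cm, then the turn, a rotation vector about the world's x, y, z in degrees. In form: [hand, x, y, z, wx, wy, wz, hand, x, y, z, wx, wy, wz, ...]. A call has exactly 8 rows; each row is the pose to reach, as a shift and turn from the pose commanded when the call began; what a row does not reach only later rows make up. A row lasts 1/12 s, in which the tool goes at most 41.7 mm and 7.16 degrees, less where a joint would pass 70% of its speed; a pose out of reach is approached as far as the arm can. A call with a gripper value outside its range is refused whole. The fingers move at their own pace and stop on an object; "force" is the grip in N (left out, the last holds). Time passes only in rows, so rows that repeat a pose let the fingers close, or fill a call up. It gives the time, the measured TCP pose, the force, the opening and the grip force at its end, in the units of the state.
- ctrl.state(): the state, without advancing time (a new reading comes with each control period).
- ctrl.capture(name): name is "side" or "top"; returns a dict with "img" (420x560x3 uint8, red, green, blue), "vfov" (degrees; the focal length in pixels is half the picture's height over the tangent of half this angle, whatever the lens; pixels are square), "cx", "cy" (the principal point, pixels), "k1" (the pictures are not rectified: a ray, as slopes to the right and down, at radius r is drawn at 1 + k1 r^2 times it, then the intrinsics apply), "rvec" (rotation vector, rad) and "tvec" (3), from world to camera coordinates, as OpenCV has them. Camera axes: x right, y down, z forward; pixel columns grow to the right and rows downward; lengths in mm; the calibration is good to about 2 mm. A picture is of the moment at which its call begins. There is no depth.
- ctrl.job_done(): hands the job in; it is judged then, once.
The state is a dict: "t": time; "joint_positions": joint angles; "joint_velocities": joint speeds; "joint_efforts": joint torques, N m; "eef_pos": TCP position; "tcp_rot": TCP orientation; "wrist_force": force on the tool from outside, world axes, zero at the start; "moment": the same for the moment, N m; "width": opening from 0.0 (shut) to 1.0 (fully open); "grasp_force": force on a finger pad.
Only numpy, scipy, OpenCV 4.12 (cv2) and the standard library are available. Lean on these libraries where they do the work, as an engineer would, in place of code of your own. Each camera call takes 0.05 s, during which the arm holds its last target. There are 200 camera calls.

TASK

Push the black peg round with a fingertip (nothing needs to be gripped) until the eccentric stop is at its low point, its yellow mark squarely facing the slide's steel nose, and only then push the red pad so that the tail slide goes fully forward until its nose rests on the stop and its centre meets the turned blank. Do not lift the stop off its pin, leave the other things on the bench and on the fixture where they are, and finish with the slide left forward and the robot clear of everything.

Things in the scene. Friction and masses are not known exactly. Their poses are not given: they have to be found in the camera images.
- fixture: Light grey steel bench fixture, fixed, base plate 340 x 260 x 20 mm thick (x -155 to 185, y -130 to 130 from the origin). Origin on the bench top (z = 0); its x axis is the direction in which the tail slide is pushed forward. The wood blank (50 mm diameter, axis 62 mm above the bench at y = +60, x 22 to 97) is fixed in a chuck (64 mm diameter, x 97 to 123) on a grey head block (x 122 to 178, y 10 to 110) 96 mm tall.
- slide (a joint): Tail slide travel along the fixture's x axis in m: 0 = fully back, 0.060 = fully forward, nose resting on the stop's low side. Starts at 0 to 0.016 and stays where it is left (about 4 N of friction). With the stop's high side facing it the nose is blocked at 0.032; in general at 0.046 - 0.014*cos(cam).
- slide_pad (a point): Centre of the rear face of the red push pad on the back of the dark grey tail slide, 56 mm above the bench. The pad is an upright face looking to the fixture's -x, 90 mm wide (y) and 44 mm high (34 to 78 mm above the bench), the rearmost part of the slide; push it towards the fixture's +x. The slide is 83 mm tall at most; its steel nose is a flat-ended bar 36 mm wide in front of it on the cam's side (fixture y = -60), 25 to 41 mm above the bench.
- cam (a joint): Angle of the eccentric stop in rad, counter-clockwise from above positive: 0 = high (wide) side and peg towards the slide nose (fixture -x), +3.14 or -3.14 = low point, yellow mark facing the nose and peg pointing away from it (fixture +x). Starts between -1.7 and 1.7; end stops at +-3.6, a little beyond the low point, so either way round serves. Stays where it is left (about 0.1 N m of friction).
- cam_axis (a point): On the turning axis of the stop, at the top of its disc, 42 mm above the bench, at fixture (55, -60) mm. The stop is an aluminium disc 72 mm in diameter, 18 mm thick, 24 to 42 mm above the bench, its centre 14 mm off the axis on the peg's side; it sits loosely on a vertical pin under a small brass cap 4 mm high.
- cam_peg (a point): Middle of the black upright peg on the stop: 16 mm in diameter, 38 mm tall (42 to 80 mm above the bench), 36 mm from the turning axis, this point 61 mm above the bench. Push it sideways along its circle; its black sleeve spins freely on a steel pin, so that a fingertip rolls along it.
- cam_mark (a point): Yellow mark, 11 x 12 mm, on the low (narrow) side of the stop's top, 15.5 mm from the axis on the side opposite the peg.
- finial: Loose turned reddish wood finial, 28 mm diameter, 53 mm tall, standing on the fixture base near its far right corner; bystander. Origin at its foot.
- centre: Loose spare steel cone centre, 22 mm diameter, 44 mm tall, standing on the fixture base near its rear left corner; bystander. Origin at its foot.
- bowl: Loose reddish wooden bowl, 110 mm diameter, 50 mm tall, bystander on the bench. Origin under its middle.
- tin: Loose tin with blue band, 70 mm diameter, 70 mm tall, bystander. Origin under its middle.
- blank: Loose reddish wooden cylinder standing on end, 60 mm diameter, 100 mm tall, bystander. Origin under its middle.
- spanner: Loose steel spanner lying on the bench, bystander. Origin under its middle.
- brush: Loose bench brush lying on the bench, bystander. Origin under its middle.

How it is judged (in metres and radians):
On the way, in this order (a step that is already met when the one before it is completed fails the run):
1. the eccentric stop is turned to its low point (within 0.35 rad) while the slide is still back ((value of joint cam above 2.792 rad or value of joint cam below -2.792 rad) and value of joint cam between -3.492 and 3.492 rad and value of joint slide below 0.027 m), for 0.2 s.
2. the slide is pushed fully forward, within 3.5 mm of the end (value of joint slide above 0.0565 m), for 0.2 s.
At the end, for the whole second after the job is handed in: The stop is at its low point within 0.4 rad and seated on its pin (not raised 5 mm), and the slide rests within 3.5 mm of fully forward (joint over 0.0565), both still ((value of joint cam above 2.742 rad or value of joint cam below -2.742 rad) and value of joint cam between -3.542 and 3.542 rad and value of joint slide above 0.0565 m and velocity of joint slide between -0.01 and 0.01 m/s and velocity of joint cam between -0.1 and 0.1 rad/s and z of cam_axis in the frame of fixture below 0.047 m); the robot touches nothing.
It fails at once if the slide is pushed forward (past 0.027) while the stop is more than 0.5 rad from its low point (value of joint slide above 0.027 m and not ((value of joint cam above 2.642 rad or value of joint cam below -2.642 rad) and value of joint cam between -3.642 and 3.642 rad)).
It fails at once if the eccentric stop is lifted 8 mm or more on its pin (z of cam_axis in the frame of fixture above 0.05 m).
It fails at once if a bystander is lifted, carried or pushed more than 25 mm (distance of any of finial, centre, bowl, tin, blank, spanner, brush from where it was at the start of the episode above 0.025 m).
It also fails if it takes over 51 s, if anything falls off the work surface, if the arm or the gripper's body presses on something with over 40 N, if the wrist force passes 120 N, or if a joint passes its speed limit or range.

## Working session

There is one attempt and no reset: what is moved stays moved. The work goes in short steps, Python scripts to look and compute and a tool call to move; the robot and the scene stay as the last step left them, time stands still between calls to the robot, and variables do not carry over. Pictures are saved under pics/ and viewed, at most 10 in all, crops included, and the job is handed in when it is done.

Besides the shell and the picture viewer there is one more tool, called after "Emit:" by a JSON object that holds its "name" and its "arguments", one argument or row to a line. apply_moves: Moves the arm, as the interface text tells. Its arguments: {"type":"object","properties":{"plan":{"type":"array"},"force":{"type":"number"}},"required":["plan"]}

```bash
mkdir -p pics; cat > h.py <<'E'
import numpy as np, cv2
from station import ctrl
def cam(c):
    f=c["img"].shape[0]/2/np.tan(np.radians(c["vfov"])/2)
    K=np.array([[f,0,c["cx"]],[0,f,c["cy"]],[0,0,1.]]); d=np.array([c["k1"],0,0,0,0.])
    return K,d,np.array(c["rvec"],float).reshape(3),np.array(c["tvec"],float).reshape(3)
def onplane(c,uv,z):
    K,d,r,t=cam(c); R=cv2.Rodrigues(r)[0]
    n=cv2.undistortPoints(np.array(uv,float).reshape(-1,1,2),K,d).reshape(-1,2)
    o=-R.T@t; D=np.c_[n,np.ones(len(n))]@R
    return o+D*((z-o[2])/D[:,2])[:,None]
def proj(c,P):
    K,d,r,t=cam(c); return cv2.projectPoints(np.array(P,float).reshape(-1,1,3),r,t,K,d)[0].reshape(-1,2)
def snap(n,fn):
    c=ctrl.capture(n); cv2.imwrite("pics/"+fn,c["img"][:,:,::-1]); return c
E
python3 - <<'E'
from h import *
import pickle
for n in("top","side"):
    c=snap(n,n+"0.png"); pickle.dump(c,open(n+"0.pkl","wb"))
    K,d,r,t=cam(c); print(n,K[0,0],d[0],(-cv2.Rodrigues(r)[0].T@t).round())
s=ctrl.state(); print(s["eef_pos"],s["tcp_rot"],s["t"],s["wrist_force"],ctrl.tcp_to_tips)
E
```

```text
top 448.84480883021604 0.008526909375386686 [ 421.   -9. 1536.]
side 379.2919079273225 -0.03567847695767406 [ 488. -688.  839.]
[239.14794429 577.12770946 212.92588437] [[-9.23853785e-01  3.82745472e-01 -2.95566433e-04]
 [ 3.82745576e-01  9.23853309e-01 -9.42288420e-04]
 [-8.75965988e-05 -9.83663468e-04 -9.99999512e-01]] 0.1 [-0.00120119 -0.23136202 -0.20839397] 8.0
```

View pics/top0.png

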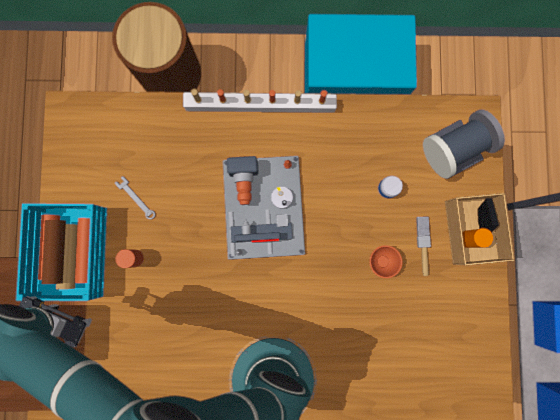

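View pics/side0.png

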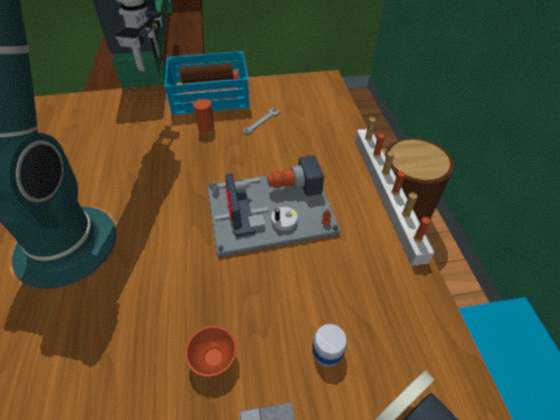

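Both views show the fixture: top px (225–303, 155–260), side px (208–338, 155–250). The disc is at top (282,197) and the pad at the bottom. I'll enlarge both crops.

```bash
python3 - <<'E'
import pickle,cv2,numpy as np
t=pickle.load(open("top0.pkl","rb"))["img"][148:268,215:315]
s=pickle.load(open("side0.pkl","rb"))["img"][150:260,200:345]
cv2.imwrite("pics/z.png",np.hstack([cv2.resize(t,(480,576),interpolation=2)])[:,:,::-1])  # 4.8x
cv2.imwrite("pics/zs.png",cv2.resize(s,None,fx=5,fy=5,interpolation=2)[:,:,::-1])
E
```

```text
(no output)
```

View pics/z.png

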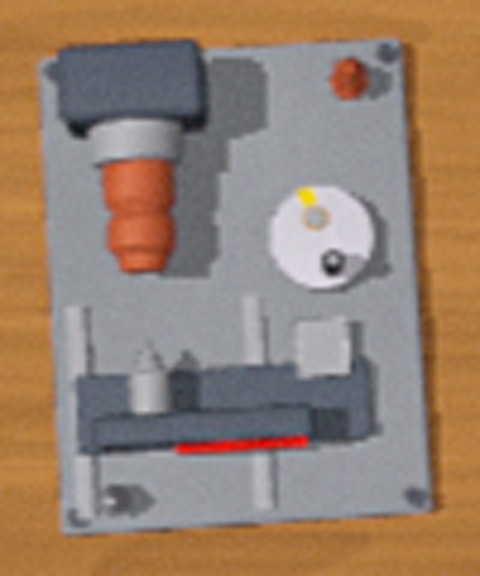

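View pics/zs.png

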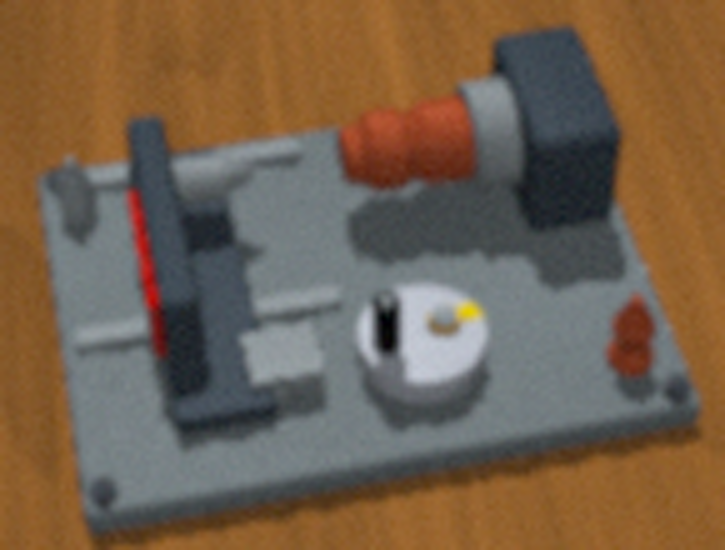

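Top crop: plate corners at (63,532), (433,508), (404,40) and (38,62), peg top (333,258), cap (316,216), mark (307,196), red pad line (178–308, 443). The side crop agrees: peg towards the nose, mark away from it. Next I'll compute the poses.

```bash
cat > m.py <<'E'
from h import *
import pickle
T=pickle.load(open("top0.pkl","rb"));S=pickle.load(open("side0.pkl","rb"))
tp=lambda p:(np.array(p,float)+.5)/4.8-.5+[215,148]
sp=lambda p:(np.array(p,float)+.5)/5-.5+[200,150]
F=np.array([[-155,130],[-155,-130],[185,-130],[185,130.]])
def fit(A,B):
    a=A-A.mean(0);b=B-B.mean(0);th=np.arctan2((a[:,0]*b[:,1]-a[:,1]*b[:,0]).sum(),(a*b).sum())
    R=np.array([[np.cos(th),-np.sin(th)],[np.sin(th),np.cos(th)]]);o=B.mean(0)-R@A.mean(0)
    return th,R,o,np.linalg.norm(A@R.T+o-B,axis=1)
def tri(a,b):
    Ps=[];n=[]
    for c,p in((T,a),(S,b)):
        K,d,r,t=cam(c);Ps.append(np.c_[cv2.Rodrigues(r)[0],t]);n.append(cv2.undistortPoints(np.array(p,float).reshape(1,1,2),K,d).reshape(2,1))
    X=cv2.triangulatePoints(*Ps,*n)[:,0];return X[:3]/X[3]
E
python3 - <<'E'
from m import *
th,R,o,e=fit(F,onplane(T,tp([[63,532],[433,508],[404,40],[38,62]]),20)[:,:2]);print("top",np.degrees(th),o,e.round(1))
ths,_,os_,e2=fit(F[:3],onplane(S,sp([[40,178],[90,518],[697,408]]),20)[:,:2]);print("side",np.degrees(ths),os_,e2.round(1))
f=lambda P:np.c_[(P[:,:2]-o)@R,P[:,2]].round(1)
for n,a,b in(("mark",(307,196),(468,311)),("cap",(316,216),(446,317)),("pegtop",(333,258),(386,297))):
    X=tri(tp(a),sp(b));print(n,X.round(1),f(X[None]))
print("cap46",f(onplane(T,tp([316,216]),46)),f(onplane(S,sp([446,317]),46)))
print("mark42",f(onplane(T,tp([307,196]),42)),f(onplane(S,sp([468,311]),42)))
print("peg80",f(onplane(T,tp([333,258]),80)),f(onplane(S,sp([386,297]),80)))
print("pad78",f(onplane(T,tp([[178,449],[308,439],[243,444]]),78)),f(onplane(S,sp([[133,193]]),78)))
for nm,c in(("top",T),("side",S)):
    h=cv2.cvtColor(c["img"],cv2.COLOR_RGB2HSV);m=cv2.inRange(h,(0,225,150),(6,255,255));
    x0,y0=(225,225) if nm=="top" else (222,180)
    ys,xs=np.nonzero(m[y0:y0+30,x0:x0+(60 if nm=="top" else 20)]);print(nm,len(xs),xs.min()+x0,xs.max()+x0,ys.min()+y0,ys.max()+y0)
E
```

```text
top 3.861066115602216 [559.71911547  33.82379737] [2.9 3.4 3.  3.4]
side 3.8768823608086747 [558.1745884   29.11845123] [3.9 3.6 5.5]
mark [632.9 -15.7  39.8] [[ 69.7 -54.4  39.8]]
cap [618.8 -22.1  44.4] [[ 55.2 -59.8  44.4]]
pegtop [584.5 -33.5  80.3] [[ 20.2 -68.9  80.3]]
cap46 [[ 55.9 -59.8  46. ]] [[ 53.9 -61.1  46. ]]
mark42 [[ 70.8 -54.5  42. ]] [[ 67.7 -56.2  42. ]]
peg80 [[ 21.9 -69.   80. ]] [[ 18.6 -68.6  80. ]]
pad78 [[-100.9   43.5   78. ]
 [ -99.6  -44.5   78. ]
 [-100.3   -0.5   78. ]] [[-102.6   39.4   78. ]]
top 31 252 277 239 241
side 4 228 230 198 209
```

Both views agree: fixture at about (559.5, 32.5), yaw 3.87°, cam about +0.25 rad, peg at world (584,-33). Plan: close the gripper, travel at height and turn the tool so that its y axis follows the peg's tangent.

Emit:
{"name": "apply_moves", "arguments": {
  "plan": [1,1.4,-2.4,0,0,0,-5.8,1,2.8,-4.9,0,0,0,-11.6,1,4.2,-7.3,0,0,0,-17.4,1,5.6,-9.8,0,0,0,-23.2,1,7,-12.2,0,0,0,-29,1,8.4,-14.6,0,0,0,-34.8,1,9.8,-17.1,0,0,0,-40.6,1,11.2,-19.5,0,0,0,-46.5],
  "force": 10
}}

```text
t: 0.77
eef_pos: [351.6, 380.9, 213.3]
tcp_rot: [[-0.354, 0.935, -0.0], [0.935, 0.354, -0.0], [-0.0, -0.0, -1.0]]
wrist_force: [1.0, 0.2, -0.7]
width: 0.469
grasp_force: 0.0
```

Emit:
{"name": "apply_moves", "arguments": {
  "plan": [1,1.4,-2.4,0,0,0,-5.8,1,2.8,-4.9,0,0,0,-11.6,1,4.2,-7.3,0,0,0,-17.4,1,5.6,-9.8,0,0,0,-23.2,1,7,-12.2,0,0,0,-29,1,8.4,-14.6,0,0,0,-34.8,1,9.8,-17.1,0,0,0,-40.6,1,11.2,-19.5,0,0,0,-46.5]
}}

```text
t: 1.43
eef_pos: [463.5, 185.9, 213.4]
tcp_rot: [[0.435, 0.9, -0.0], [0.9, -0.435, -0.0], [-0.0, -0.0, -1.0]]
wrist_force: [0.4, 0.1, 0.1]
width: 0.007
grasp_force: 0.0
```

Emit:
{"name": "apply_moves", "arguments": {
  "plan": [1,1.4,-2.4,0,0,0,-5.8,1,2.8,-4.9,0,0,0,-11.6,1,4.2,-7.3,0,0,0,-17.4,1,5.6,-9.8,0,0,0,-23.2,1,7,-12.2,0,0,0,-29,1,8.4,-14.6,0,0,0,-34.8,1,9.8,-17.1,0,0,0,-40.6,1,11.3,-19.5,0,0,0,-46.5]
}}

```text
t: 2.1
eef_pos: [576.5, -9.0, 213.3]
tcp_rot: [[0.953, 0.304, -0.0], [0.304, -0.953, 0.0], [-0.0, -0.0, -1.0]]
wrist_force: [0.6, 0.1, -0.5]
width: 0.003
grasp_force: 0.0
```

```bash
python3 - <<'E'
from h import *
s=ctrl.state();R=s["tcp_rot"];print(s["t"],s["eef_pos"].round(1),np.degrees(np.arctan2(R[1][1],R[0][1])),R[2][2],s["width"],np.round(s["joint_positions"],0))
E
```

```text
2.1 [576.5  -9.  213.3] -72.28312724372392 -0.9999999513641162 0.0030416270997972793 [-33.  23.  39. 101. -16.  62. -60.]
```

Emit:
{"name": "apply_moves", "arguments": {
  "plan": [1,0,0.2,-3,0,0,0,1,0,0.2,-6,0,0,0,1,0,0.2,-9,0,0,0,1,0,0.2,-11,0,0,0,1,0,0.2,-12.5,0,0,0,1,0,0.2,-14,0,0,0,1,0,0.2,-15.3,0,0,0,1,0,0.2,-15.3,0,0,0]
}}

```text
t: 2.77
eef_pos: [574.9, -5.6, 58.1]
tcp_rot: [[0.951, 0.309, -0.003], [0.309, -0.951, -0.0], [-0.003, -0.001, -1.0]]
wrist_force: [-0.1, -0.5, 0.3]
width: 0.006
grasp_force: 0.0
```

```bash
python3 - <<'E'
from h import *
s=ctrl.state();p=s["eef_pos"];print(s["t"],p.round(1),s["wrist_force"].round(1))
c=snap("side","d.png");cv2.imwrite("pics/d.png",cv2.resize(c["img"][110:260,180:345],None,fx=4,fy=4,interpolation=2)[:,:,::-1])
ax=np.array([618.6,-22.3]);cur=np.array([576.5,-7.0])
for phi in np.arange(198.5,365,6.9):
    a=np.radians(phi);u=np.array([np.cos(a),np.sin(a)]);t=np.array([-u[1],u[0]])
    q=ax+36*u-20.5*t;print(round(phi,1),((q-cur)/10).round(2),round(phi-198.5,1))
E
```

```text
2.7667 [574.9  -5.6  58.1] [-0.1 -0.5  0.3]
198.5 [ 0.15 -0.73] 0.0
205.4 [ 0.08 -1.22] 6.9
212.3 [ 0.07 -1.72] 13.8
219.2 [ 0.12 -2.22] 20.7
226.1 [ 0.24 -2.7 ] 27.6
233.0 [ 0.41 -3.17] 34.5
239.9 [ 0.63 -3.62] 41.4
246.8 [ 0.91 -4.03] 48.3
253.7 [ 1.23 -4.41] 55.2
260.6 [ 1.6  -4.75] 62.1
267.5 [ 2.   -5.04] 69.0
274.4 [ 2.44 -5.28] 75.9
281.3 [ 2.91 -5.46] 82.8
288.2 [ 3.39 -5.59] 89.7
295.1 [ 3.88 -5.66] 96.6
302.0 [ 4.38 -5.67] 103.5
308.9 [ 4.88 -5.62] 110.4
315.8 [ 5.36 -5.51] 117.3
322.7 [ 5.83 -5.34] 124.2
329.6 [ 6.28 -5.12] 131.1
336.5 [ 6.69 -4.85] 138.0
343.4 [ 7.07 -4.52] 144.9
350.3 [ 7.41 -4.16] 151.8
357.2 [ 7.71 -3.75] 158.7
364.1 [ 7.95 -3.32] 165.6
```

View pics/d.png

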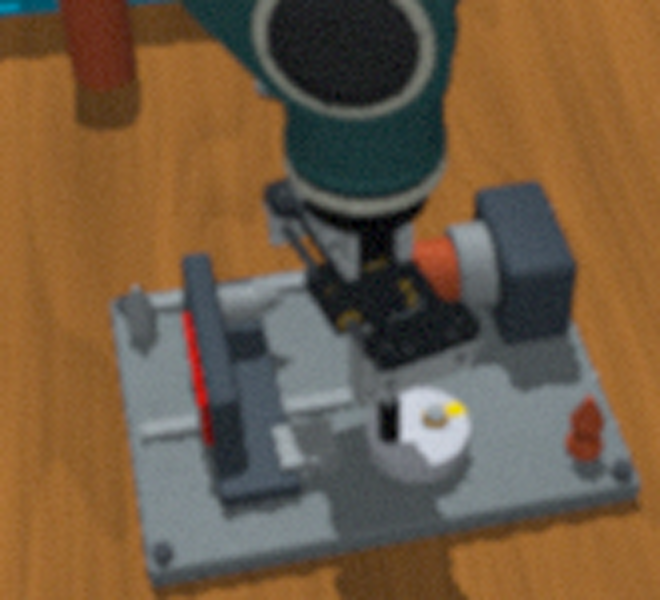

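Side view: the closed fingers stand just behind the black peg (388,420), body clear. I'll sweep along the arc, turning as I go.

Emit:
{"name": "apply_moves", "arguments": {
  "plan": [1,0.1,-0.35,0,0,0,0,1,0.15,-0.73,0,0,0,0,1,0.08,-1.22,0,0,0,6.9,1,0.07,-1.72,0,0,0,13.8,1,0.12,-2.22,0,0,0,20.7,1,0.24,-2.7,0,0,0,27.6,1,0.41,-3.17,0,0,0,34.5,1,0.63,-3.62,0,0,0,41.4]
}}

```text
t: 3.48
eef_pos: [582.6, -42.2, 61.3]
tcp_rot: [[0.504, 0.864, 0.0], [0.864, -0.504, 0.0], [0.001, 0.0, -1.0]]
wrist_force: [-3.1, 2.0, 0.6]
width: 0.003
grasp_force: 1.8
```

```bash
python3 - <<'E'
from h import *
s=ctrl.state();print(s["t"],s["eef_pos"].round(1),s["wrist_force"].round(1),np.round(s["joint_positions"]))
c=snap("side","e.png");a=c["img"][110:260,180:345];c=ctrl.capture("top");b=c["img"][148:268,215:315]
cv2.imwrite("pics/e.png",np.hstack([cv2.resize(a,(440,400)),cv2.resize(b,(333,400))])[:,:,::-1])
E
```

```text
3.4833 [582.6 -42.2  61.3] [-3.1  2.   0.6] [-16.  32.  23. 106. -17.  45. -15.]
```

View pics/e.png

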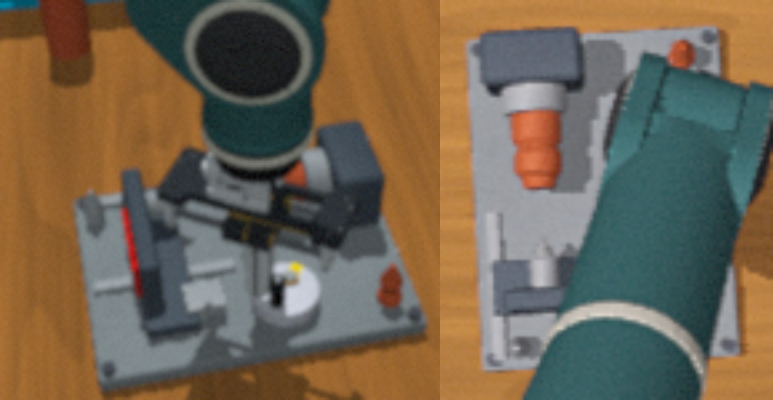

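The mark has turned and the reaction is about 3.7 N, as expected. I'll carry on round.

Emit:
{"name": "apply_moves", "arguments": {
  "plan": [1,0.28,-0.41,0,0,0,6.9,1,0.6,-0.79,0,0,0,13.8,1,0.97,-1.13,0,0,0,20.7,1,1.37,-1.42,0,0,0,27.6,1,1.81,-1.66,0,0,0,34.5,1,2.28,-1.84,0,0,0,41.4,1,2.76,-1.97,0,0,0,48.3,1,3.25,-2.04,0,0,0,55.2]
}}

```text
t: 4.25
eef_pos: [615.1, -62.9, 61.0]
tcp_rot: [[-0.416, 0.909, -0.0], [0.909, 0.416, -0.001], [-0.001, -0.0, -1.0]]
wrist_force: [-2.4, -1.6, 2.3]
width: 0.008
grasp_force: 1.8
```

Emit:
{"name": "apply_moves", "arguments": {
  "plan": [1,0.5,-0.01,0,0,0,6.9,1,1.0,0.04,0,0,0,13.8,1,1.48,0.15,0,0,0,20.7,1,1.95,0.32,0,0,0,27.6,1,2.4,0.54,0,0,0,34.5,1,2.81,0.81,0,0,0,41.4,1,3.19,1.14,0,0,0,48.3,1,3.53,1.5,0,0,0,55.2]
}}

```text
t: 4.92
eef_pos: [650.8, -48.3, 61.0]
tcp_rot: [[-0.984, 0.177, 0.001], [0.177, 0.984, -0.002], [-0.001, -0.001, -1.0]]
wrist_force: [-1.5, -3.7, 3.0]
width: 0.005
grasp_force: 1.8
```

```bash
python3 - <<'E'
from h import *
s=ctrl.state();print(s["t"],s["eef_pos"].round(1),s["wrist_force"].round(1),np.round(s["joint_positions"]))
E
```

```text
4.9167 [650.8 -48.3  61. ] [-1.5 -3.7  3. ] [ 5. 36. -4. 95.  3. 49. 79.]
```

Emit:
{"name": "apply_moves", "arguments": {
  "plan": [1,0.3,0.41,0,0,0,6.9,1,0.54,0.84,0,0,0,13.8,1,0.54,0.84,0,0,0,13.8,1,0.55,0.3,0,0,0,13.8,1,0.55,-0.1,0,0,0,13.8,1,0.55,-0.1,3,0,0,13.8,1,0.55,-0.1,7,0,0,13.8,1,-2,-0.1,10,0,0,13.8]
}}

```text
t: 5.58
eef_pos: [632.5, -48.6, 162.4]
tcp_rot: [[-0.998, -0.058, 0.002], [-0.058, 0.998, 0.0], [-0.002, 0.0, -1.0]]
wrist_force: [2.5, -0.2, 1.6]
width: 0.005
grasp_force: 0.0
```

Emit:
{"name": "apply_moves", "arguments": {
  "plan": [1,-4,0,2,0,0,0,1,-8,0,3,0,0,0,1,-12,0,3,0,0,0,1,-16,0.5,3,0,0,0,1,-20,2,3,0,0,0,1,-22,3.5,3,0,0,0,1,-23,5,3,0,0,0,1,-23,5,3,0,0,0]
}}

```text
t: 6.25
eef_pos: [398.4, 3.4, 190.9]
tcp_rot: [[-0.998, -0.06, 0.001], [-0.06, 0.998, 0.0], [-0.001, 0.0, -1.0]]
wrist_force: [0.2, 0.1, 0.6]
width: 0.003
grasp_force: 0.0
```

```bash
python3 - <<'E'
from m import *
s=ctrl.state();print(s["t"],s["eef_pos"].round(1),s["wrist_force"].round(1))
c=snap("side","f.png");a=c["img"][150:260,200:345];d=ctrl.capture("top");b=d["img"][148:268,215:315]
cv2.imwrite("pics/f.png",np.hstack([cv2.resize(a,None,fx=3,fy=3),cv2.resize(b,(275,330))])[:,:,::-1])
th=np.radians(3.87);R=np.array([[np.cos(th),-np.sin(th)],[np.sin(th),np.cos(th)]]);o=np.array([559.5,32.5])
for c in(c,d):
    h=cv2.cvtColor(c["img"],cv2.COLOR_RGB2HSV);m=cv2.inRange(h,(24,150,150),(36,255,255))
    q=proj(c,[[618.6,-22.3,42]])[0];Y,X=np.mgrid[:420,:560];m[(X-q[0])**2+(Y-q[1])**2>20**2]=0
    ys,xs=np.nonzero(m)
    if len(xs):
        P=onplane(c,[[xs.mean(),ys.mean()]],42)[0,:2];v=(P-o)@R-[55,-60];print(len(xs),v,"cam",np.degrees(np.arctan2(v[1],v[0]))%360)
E
```

```text
6.25 [398.4   3.4 190.9] [0.2 0.1 0.6]
11 [-17.90251145   0.15490877] cam 179.50423730133457
8 [-16.03232746   3.5345881 ] cam 167.5670997329283
```

View pics/f.png

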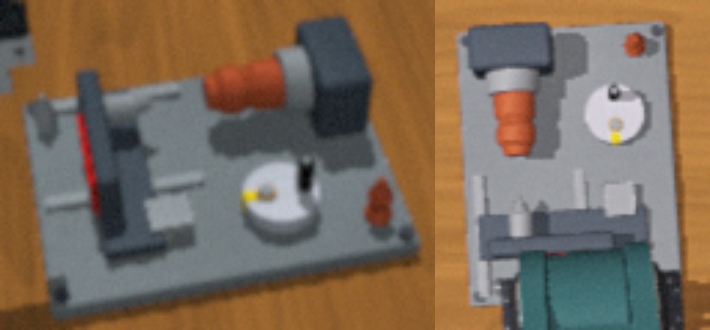

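The stop is at its low point: the yellow mark faces the nose in both views, at cam about 174–180° with the peg away from the nose. Next I'll lower the fingers behind the pad.

Emit:
{"name": "apply_moves", "arguments": {
  "plan": [1,1.7,1.1,0,0,0,0,1,3.3,2.1,-1,0,0,0,1,3.3,2.1,-4,0,0,0,1,3.3,2.1,-7,0,0,0,1,3.3,2.1,-10,0,0,0,1,3.3,2.1,-12.5,0,0,0,1,3.3,2.1,-13.8,0,0,0,1,3.3,2.1,-13.8,0,0,0]
}}

```text
t: 7.02
eef_pos: [432.2, 21.9, 49.7]
tcp_rot: [[-0.998, -0.06, -0.005], [-0.06, 0.998, -0.0], [0.005, -0.0, -1.0]]
wrist_force: [-1.3, -0.6, 0.6]
width: 0.005
grasp_force: 0.0
```

Emit:
{"name": "apply_moves", "arguments": {
  "plan": [1,0.8,0.05,0,0,0,0,1,1.5,0.1,0,0,0,0,1,2.1,0.15,0,0,0,0,1,2.7,0.2,0,0,0,0,1,3.3,0.2,0,0,0,0,1,3.9,0.25,0,0,0,0,1,4.5,0.3,0,0,0,0,1,5,0.35,0,0,0,0]
}}

```text
t: 7.68
eef_pos: [484.2, 25.7, 53.2]
tcp_rot: [[-0.998, -0.062, 0.0], [-0.062, 0.998, -0.001], [-0.0, -0.001, -1.0]]
wrist_force: [-5.4, -2.7, -0.4]
width: -0.0
grasp_force: 2.6
```

Emit:
{"name": "apply_moves", "arguments": {
  "plan": [1,0.2,0,0,0,0,0,1,0.4,0,0,0,0,0,1,0.6,0.05,0,0,0,0,1,0.8,0.05,0,0,0,0,1,1,0.05,0,0,0,0,1,1.1,0.1,0,0,0,0,1,1.2,0.1,0,0,0,0,1,1.2,0.1,0,0,0,0]
}}

```text
t: 8.35
eef_pos: [495.6, 27.4, 52.5]
tcp_rot: [[-0.998, -0.063, 0.0], [-0.063, 0.998, 0.0], [-0.0, 0.0, -1.0]]
wrist_force: [-2.4, -0.2, 2.3]
width: 0.003
grasp_force: 1.2
```

Emit:
{"name": "apply_moves", "arguments": {
  "plan": [1,0.1,0,0,0,0,0,1,0.2,0,0,0,0,0,1,0.3,0,0,0,0,0,1,0.4,0,0,0,0,0,1,0.5,0,0,0,0,0,1,0.5,0,0,0,0,0,1,0.5,0,0,0,0,0,1,0.5,0,0,0,0,0]
}}

```text
t: 9.02
eef_pos: [496.2, 27.3, 51.7]
tcp_rot: [[-0.998, -0.063, -0.008], [-0.063, 0.998, -0.001], [0.008, -0.0, -1.0]]
wrist_force: [-30.4, -1.3, 22.1]
width: 0.005
grasp_force: 15.3
```

It stopped firmly at 30 N after about 45 mm of travel, so the nose is on the stop. I'll back off straight, then rise and look.

Emit:
{"name": "apply_moves", "arguments": {
  "plan": [1,-0.5,0,0,0,0,0,1,-1.5,0,0,0,0,0,1,-3,0,0,0,0,0,1,-5,-0.3,0,0,0,0,1,-6,-0.3,2,0,0,0,1,-7,-0.3,5,0,0,0,1,-8,-0.3,8.5,0,0,0,1,-9,-0.3,12,0,0,0]
}}

```text
t: 9.68
eef_pos: [409.4, 24.5, 173.7]
tcp_rot: [[-0.998, -0.063, 0.0], [-0.063, 0.998, 0.0], [-0.0, 0.0, -1.0]]
wrist_force: [0.9, 0.9, 0.7]
width: 0.005
grasp_force: 0.0
```

Emit:
{"name": "apply_moves", "arguments": {
  "plan": [1,0,3,1,0,0,0,1,0,7,1,0,0,0,1,0,11,1,0,0,0,1,0,14,1,0,0,0,1,0,17,1,0,0,0,1,0,20,1,0,0,0,1,0,20,1,0,0,0,1,0,20,1,0,0,0]
}}

```text
t: 10.35
eef_pos: [410.0, 225.6, 182.4]
tcp_rot: [[-0.998, -0.065, 0.0], [-0.065, 0.998, 0.001], [-0.001, 0.001, -1.0]]
wrist_force: [0.5, -0.4, -0.1]
width: 0.003
grasp_force: 0.0
```

```bash
python3 - <<'E'
from m import *
s=ctrl.state();print(s["t"],s["eef_pos"].round(1),s["wrist_force"].round(1))
c=snap("side","g.png");a=c["img"][150:260,200:345];d=ctrl.capture("top");b=d["img"][148:268,215:315]
cv2.imwrite("pics/g.png",np.hstack([cv2.resize(a,None,fx=3,fy=3),cv2.resize(b,(400,480))[:330]])[:,:,::-1])
h=cv2.cvtColor(d["img"],cv2.COLOR_RGB2HSV);m=cv2.inRange(h,(0,225,150),(6,255,255));ys,xs=np.nonzero(m[205:245,225:300])
print(ys.min()+205,ys.max()+205,xs.min()+225,xs.max()+225) if len(xs) else 0
print(onplane(d,[[xs.mean()+225,ys.max()+205]],78) if len(xs) else "none", onplane(T,[[264,241]],78))
for q in (c,d):
    h=cv2.cvtColor(q["img"],cv2.COLOR_RGB2HSV);m=cv2.inRange(h,(24,150,150),(36,255,255));p=proj(q,[[618.6,-22.3,42]])[0]
    Y,X=np.mgrid[:420,:560];m[(X-p[0])**2+(Y-p[1])**2>400]=0;ys,xs=np.nonzero(m)
    if len(xs): v=onplane(q,[[xs.mean(),ys.mean()]],42)[0,:2]-[618.6,-22.3];print("cam",(np.degrees(np.arctan2(v[1],v[0]))-3.87)%360)
E
```

```text
10.35 [410.  225.6 182.4] [ 0.5 -0.4 -0.1]
224 226 251 277
[[505.42521997  29.81347519  78.        ]] [[456.76483238  30.54976326  78.        ]]
cam 183.0341742851261
cam 170.4014317715193
```

View pics/g.png

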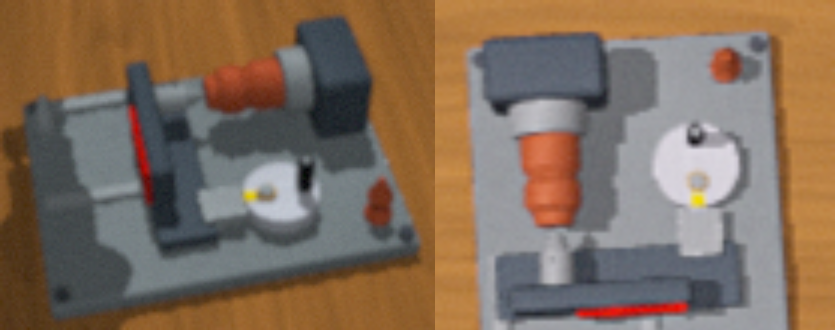

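The nose rests on the stop at the yellow mark, the slide's centre is at the blank, the bystanders haven't moved, and the arm is clear.

```bash
python3 -c "
from station import ctrl
print(ctrl.job_done())"
```

```text
the job is handed in; nothing more can be done
None
```

I turned the stop to its low point (cam about 170–183° by camera), pushed the slide forward until its nose stopped firmly on the stop (30 N), moved the robot clear and handed the job in at about 10 s; no verdict came back.

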